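# Put the mixed hose fittings back into their nests

## Robot

A 6-joint arm with a two-finger parallel gripper is mounted at the origin on a cart in front of the work surface, level with it; the furniture and walls round the work are solid. World frame = base frame: x ahead of the robot, y to its left, z up, the work surface at z = 0. Lengths are in mm, angles in rad, forces in N, time in s.
With the tool pointing down it reaches from about 375 to 925 mm from the base axis. Payload 5.7 kg.
Tool frame: the origin (TCP) lies at the very end of the fingers, on their centre line; the grasp point (between the pads) lies 19 mm behind it; z points along the fingers, y is the direction in which the jaws open and shut (so a half turn about z gives the same grasp; the last joint's range is limited). The gripper opens to 88 mm and grips with 3 to 60 N. Pads are 20 mm wide; open, the fingers measure 115 mm over their backs; the gripper's body (75 mm by 178 mm) begins 61 mm behind the grasp point.
Start: joints at [1.144, 0.359, 1.51, -0, 1.272, -0.115], TCP at [184.055, 571.039, 222.623] pointing down, gripper open.
Joint ranges: [-2.97, 2.97], [-1.01, 2.36], [0.21, 2.38], [-0.96, 4.11], [0.2, 2.71], [-2.98, 2.98]. Speed limits (rad/s): [2.39, 2.39, 3.14, 3.14, 3.14, 3.14].

## Interface

Orientations are given as a rotation vector (axis times angle).
In Python, from cell import read_state, capture, job gives the robot as it stands.
- The arm moves only by the shell command python3 -m handwheel 'ROWS'. ROWS is JSON, one flat list of numbers, 5 for each row, row after row: the shift along the tool's x, y, z in mm, then the turn about the tool's z in degrees, then the closure, from 0 (fully open) to 1 (shut). In form: [x, y, z, twist, hand, x, y, z, twist, hand, ...]. A call has exactly 10 rows; each row shifts and turns the commanded pose from where the row before left it, along the tool's axes as they then stand; what a row does not reach is not made up. A row lasts 1/12 s, in which the tool goes at most 41.7 mm and 7.16 degrees, less where a joint would pass 70% of its speed; a pose out of reach is approached as far as the arm can. A call with a gripper value outside its range is refused whole. The fingers move at their own pace and stop on an object; the grip force is fixed at half the most. Time passes only in rows, so rows that do not move let the fingers close, or fill a call up. It gives the time, the measured TCP pose, the force and the opening at its end, in the units of the state.
- read_state(): the state, without advancing time (a new reading comes with each control period).
- capture(name): name is "side" or "top"; returns a dict with "pixels" (400x640x3 uint8, red, green, blue), "range_z" (400x640 float32, mm along the optical axis (not along the pixel's ray), 0 where there is no reading), "intrinsics" (3x3 intrinsics, pixels), "R" (3x3) and "t" (3): a world point X has camera coordinates R X + t. Camera axes: x right, y down, z forward; pixel columns grow to the right and rows downward; lengths in mm; the calibration is good to about 2 mm. A picture is of the moment at which its call begins.
- job.hand_in(): hands the job in, once; it reports no verdict.
The state is a dict: "t": time; "joints": joint angles; "joint_velocities": joint speeds; "effort": joint torques, N m; "tool_pos": TCP position; "ee_rot": TCP orientation; "force": force on the tool from outside, world axes, zero at the start; "torque": the same for the moment, N m; "finger_gap": finger opening in mm.
Only numpy, scipy, OpenCV 4.12 (cv2) and the standard library are available. Lean on these libraries where they do the work, as an engineer would, in place of code of your own. Each camera call takes 0.05 s, during which the arm holds its last target.

## Task

The parts of a hose fitting kit lie mixed on the bench. Put each one back into the nest of the grey tray that is cut out for it (large coupler, small coupler, brass tee and jar of seals), fully down in its cut-out: the fittings lying along theirs, the tee with its branch up, the jar upright. Leave the caliper and the blue tape roll where they lie.

Things in the scene. Friction and masses are not known exactly. Their poses are not given: they have to be found in the camera images.
- large_coupler_mid (a point): Large quick coupler: bright plated steel fitting lying along its y axis, 93 mm long, hex 42 mm wide just on the -y side of the middle, smooth sleeve 37 mm thick to +y, threaded end 28 mm thick to -y; 37 mm high, 0.2 kg. The point is its centre, 18.5 mm above its underside; z is up. Grasp it across x at the middle.
- small_coupler_mid (a point): Small barb coupler: the shorter plated steel fitting, lying along its y axis, 68 mm long, hex 32 mm wide at the middle (y -12 to +5 mm), 27 mm thick to +y, slim barb 19 mm thick to -y; 27 mm high, 0.09 kg. The point is its centre, 13.5 mm above its underside; z is up. Grasp it across x at the middle.
- tee_mid (a point): Brass tee: straight run 101 mm long along its y axis, 24 mm wide and 24 mm high, with a round branch 24 mm thick standing up (z) from its middle to 55 mm; 0.2 kg. The point is on the branch's axis, 27.5 mm above its underside. Grasp the branch.
- jar_of_seals_mid (a point): Jar of seals: white plastic jar with red screw lid (fixed), 54 mm across, 69 mm high, upright, 0.08 kg. The point is on its axis, 34.5 mm above its underside; z is up.
- nest_large_seat (a point): Nest of the large coupler: fixed dark block, 114 x 138 (y) mm, top at z = 25 mm, in a grey tray of four such nests. Floor at z = 13 mm, chamfered walls with 4 mm play; none in the middle 48 mm, where finger wells (z = 6 mm) run right across. Yellow outline 93 mm long, its +y end 37 mm wide, its -y end 28 mm. Point: where the seated coupler's centre lies, z = 31.5 mm; y along the cut-out.
- nest_small_seat (a point): Nest of the small coupler, the short cut-out in a like dark block, top at z = 25 mm. Floor at z = 13 mm, chamfered walls with 4 mm play; none in the middle 48 mm, where finger wells (z = 6 mm) run right across. Yellow outline 68 mm long, its +y end 27 mm wide, its -y end 19 mm. Point: where the seated coupler's centre lies, z = 26.5 mm; y along the cut-out.
- nest_tee_seat (a point): Nest of the brass tee, the long narrow straight cut-out in a like dark block, top at z = 25 mm. Floor at z = 13 mm, chamfered walls with 4 mm play; none in the middle 48 mm, where finger wells (z = 6 mm) run right across. Yellow outline 100 x 24 mm along y. Point: where the seated tee's centre (half-way up) lies, z = 40.5 mm.
- nest_jar_seat (a point): Nest of the jar, the round cut-out in a like dark block, top at z = 25 mm. Yellow floor at z = 13 mm, 62 mm across for the 54 mm jar, chamfered walls, no finger wells. Point: where the seated jar's centre lies, z = 47.5 mm.
- caliper_mid (a point): Vernier caliper lying loose on the bench, 200 mm along its y axis, 63 mm wide, 7 mm thick; to be left alone. The point is near the middle of its beam.
- tape_roll_mid (a point): Blue roll of thread tape lying loose on the bench, 57 mm across, 14 mm high; to be left alone. The point is its centre.
Mind the look-alikes: they are no part of the job. Leave any red or turquoise look-alike of the part that bears small_coupler_mid alone.

How it is judged:
By the outcome, as a careful person would: the job done as asked, in the order asked, and still so for the second after the job is handed in, with the robot touching nothing.
It also fails if it takes over 106 s, if anything falls off the work surface, if the arm or the gripper's body presses on something with over 40 N, if the wrist force passes 120 N, or if a joint passes its speed limit or range.

## Working session

There is one attempt and no reset: what is moved stays moved. The work goes in short steps, Python scripts to look and compute and a shell command to move; the robot and the scene stay as the last step left them, time stands still between calls to the robot, and variables do not carry over. Pictures are saved under pics/ and viewed, and the job is handed in when it is done.

```bash
ls; mkdir -p pics; python3 - <<'E'
from cell import read_state,capture
import cv2,numpy as np
s=read_state();print(s)
for n in("top","side"):
    c=capture(n);cv2.imwrite(f"pics/{n}0.png",c["pixels"][:,:,::-1]);np.savez(f"pics/{n}0.npz",**c);print(c["intrinsics"],c["R"],c["t"])
E
```

```text
pics
{'t': 0.0, 'joints': array([ 1.14388597e+00,  3.59505563e-01,  1.51139094e+00,  5.05766388e-05,
        1.27248109e+00, -1.15074729e-01]), 'joint_velocities': array([-3.08783420e-04,  1.42774965e-03,  2.32140697e-03, -3.00641536e-04,
       -4.61850869e-05,  1.22043277e-03]), 'effort': array([-8.78969913e-04, -5.15363109e+01, -2.70731896e+01,  6.71786768e-02,
        3.48150730e-02, -1.18938237e-04]), 'tool_pos': array([183.78381939, 570.46634894, 221.82503573]), 'ee_rot': array([-4.87789532e-01, -3.10296054e+00,  2.68069548e-03]), 'force': array([-0.61310771,  0.88844976, -0.25564552]), 'torque': array([0.00633438, 0.01849769, 0.00806486]), 'finger_gap': 87.72981360700685}
[[432.31441618   0.         326.59615497]
 [  0.         432.31441618 197.6241901 ]
 [  0.           0.           1.        ]] [[ 9.22932560e-03 -9.99955986e-01  1.68708018e-03]
 [-9.86631143e-01 -9.38083934e-03 -1.62699072e-01]
 [ 1.62707737e-01 -1.62923141e-04 -9.86674296e-01]] [  12.50232136  547.34778384 1160.94951931]
[[516.1947165    0.         316.57393063]
 [  0.         516.1947165  199.03100438]
 [  0.           0.           1.        ]] [[-0.98426649 -0.1766822  -0.00169871]
 [-0.09752564  0.55126545 -0.82861037]
 [ 0.14733714 -0.81540775 -0.55982315]] [ 561.35788768  118.04763508 1399.93685607]
```

View pics/top0.png

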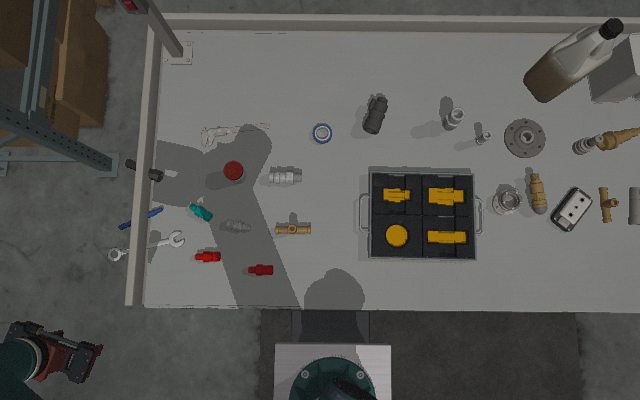

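View pics/side0.png

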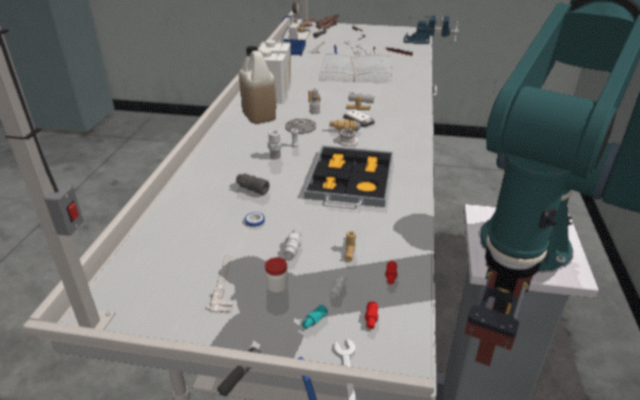

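The top view shows, by pixel:
- **Parts:** large coupler (285,175), jar (233,171), tee (293,228).
- **Small coupler candidates:** grey (237,226), red (207,257) and (261,270), turquoise (201,212). The plated grey one fits the description; I'll confirm it in a crop.
- **Left alone:** caliper (215,133), tape roll (321,132).
- **Tray nests:** small (396,195), large (445,195), jar (396,236), tee (447,237).

```bash
cat > h.py <<'E'
import numpy as np,cv2
def load(n): return dict(np.load(f"pics/{n}.npz"))
def cloud(c):
    z=c["range_z"].astype(float);v,u=np.mgrid[:z.shape[0],:z.shape[1]];K=c["intrinsics"]
    P=np.stack([(u-K[0,2])/K[0,0]*z,(v-K[1,2])/K[1,1]*z,z],-1)
    return (P-c["t"])@c["R"]   # R^T(P-t)
def planept(c,u,v,z):
    K=c["intrinsics"];d=c["R"].T@np.array([(u-K[0,2])/K[0,0],(v-K[1,2])/K[1,1],1]);o=-c["R"].T@c["t"]
    return o+d*(z-o[2])/d[2]
def proj(c,X):
    p=c["R"]@np.array(X,float)+c["t"];q=c["intrinsics"]@p;return q[:2]/q[2]
E
python3 - <<'E'
from h import *
c=load("top0");W=cloud(c)
for n,(u,v) in dict(large=(285,175),small=(237,226),tee=(293,228),jar=(233,171),trq=(201,212),tape=(321,132),tray=(422,213),nl=(445,195),ns=(396,195),nt=(447,237),nj=(396,236)).items():
    print(n,W[v,u].round(0))
im=c["pixels"][:,:,::-1]
a=cv2.resize(im[110:290,150:330],(720,720),interpolation=cv2.INTER_CUBIC)
cv2.imwrite("pics/cropA.png",cv2.resize(a,(600,600)))
cv2.imwrite("pics/cropB.png",cv2.resize(im[160:265,355:485],(780,630-30),interpolation=cv2.INTER_CUBIC))
E
```

```text
large [613. 136.  36.]
small [468. 268.  24.]
tee [462. 110.  41.]
jar [615. 276.  70.]
trq [506. 371.  25.]
tape [751.  36.   2.]
tray [ 509. -252.   22.]
nl [ 563. -321.   16.]
ns [ 561. -181.   16.]
nt [ 443. -324.   12.]
nj [ 445. -180.    9.]
```

View pics/cropA.png

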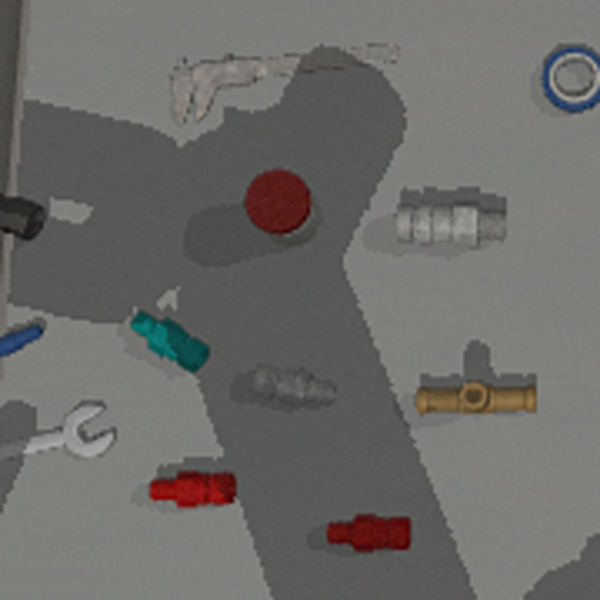

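View pics/cropB.png

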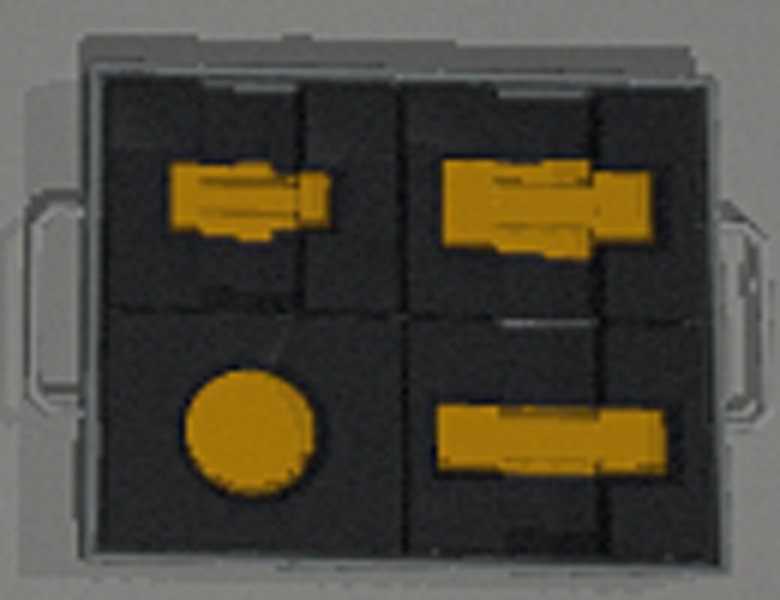

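The crop confirms that the plated grey fitting at crop (290,385), i.e. px (237,226), is the small coupler. The red and turquoise ones are look-alikes. Both couplers have their thick end to +y, the same way round as their nests.

```bash
cat > m.py <<'E'
from h import *
def pts_from_mask(c,mask,z):
    v,u=np.nonzero(mask);K=c["intrinsics"];d=np.stack([(u-K[0,2])/K[0,0],(v-K[1,2])/K[1,1],np.ones(len(u))],1)@c["R"];o=-c["R"].T@c["t"]
    return (o+d*((z-o[2])/d[:,2:]))
def rect(P):
    (cx,cy),(w,h),a=cv2.minAreaRect(P[:,:2].astype(np.float32)); 
    m=P[:,:2].mean(0);C=np.cov((P[:,:2]-m).T);w_,V=np.linalg.eigh(C);d=V[:,1];d=d*np.sign(d[1])
    return f"rect c=({cx:.1f},{cy:.1f}) size=({w:.1f},{h:.1f}) a={a:.1f} mean={m.round(1)} axis yaw(from y,ccw)={np.degrees(np.arctan2(-d[0],d[1])):.1f}"
E
python3 - <<'E'
from m import *
c=load("top0");W=cloud(c);print("cam",-c["R"].T@c["t"])
hsv=cv2.cvtColor(c["pixels"],cv2.COLOR_RGB2HSV);im=c["pixels"]
yel=((hsv[...,0]>15)&(hsv[...,0]<32)&(hsv[...,1]>170)&(hsv[...,2]>80))
def box(m,u0,u1,v0,v1):
    o=np.zeros_like(m);o[v0:v1,u0:u1]=m[v0:v1,u0:u1];return o
for n,b in dict(ns=(375,418,178,212),nl=(422,470,178,212),nt=(422,475,222,250),nj=(375,418,215,255)).items():
    P=pts_from_mask(c,box(yel,*b),13);print(n,len(P),rect(P), P[:,:2].min(0).round(),P[:,:2].max(0).round())
# tray blocks
dark=(im.max(2)<75)|yel
lab=cv2.connectedComponentsWithStats(box(dark,360,480,165,265).astype(np.uint8))
i=lab[1][225,422];P=pts_from_mask(c,(lab[1]==i)|box(yel,370,475,175,255),25);print("tray",rect(P),lab[2][i])
# objects via depth height
for n,b,zz in (("large",(262,308,160,192),18),("small",(215,258,212,240),13),("tee",(272,315,212,242),12),("jar",(215,250,155,190),69)):
    H=W[...,2]; m=box((H>10),*b); 
    P=W[m];print(n,len(P),rect(P),P[:,2].max().round(),np.median(P[:,2]))
    if n=="jar":
        r=box((hsv[...,0]<10)|(hsv[...,0]>170),*b)&(hsv[...,1]>120);P=pts_from_mask(c,r,69);print(" lid",rect(P))
    if n=="tee":
        r=box((hsv[...,0]>10)&(hsv[...,0]<30)&(hsv[...,1]>90),*b);P=pts_from_mask(c,r,12);print(" col",rect(P)); P=W[m&(H>35)];print(" branch",len(P),rect(P))
for n in("small","large"):
    b=dict(small=(215,258,212,240),large=(262,308,160,192))[n]
    print(n); print(W[b[2]:b[3],b[0]:b[1],2].round().astype(int)[::2,::2])
E
```

```text
cam [ 351.01951264   17.82549824 1234.51093323]
ns 296 rect c=(563.5,-181.4) size=(37.8,75.1) a=0.5 mean=[ 563.5 -179.4] axis yaw(from y,ccw)=-0.4 [ 544. -219.] [ 582. -144.]
nl 499 rect c=(560.5,-324.1) size=(46.5,97.7) a=0.5 mean=[ 561.4 -321.6] axis yaw(from y,ccw)=-0.8 [ 537. -373.] [ 584. -275.]
nt 433 rect c=(444.5,-321.8) size=(31.0,105.4) a=0.5 mean=[ 444.4 -321.8] axis yaw(from y,ccw)=-1.3 [ 429. -374.] [ 460. -269.]
nj 363 rect c=(447.4,-179.5) size=(56.4,57.0) a=0.5 mean=[ 447.5 -179.8] axis yaw(from y,ccw)=-36.7 [ 419. -208.] [ 476. -151.]
tray rect c=(504.4,-252.1) size=(289.0,239.9) a=89.1 mean=[ 501.5 -252.1] axis yaw(from y,ccw)=-0.4 [ 371  172  104   87 8571]
large 388 rect c=(508.4,69.7) size=(319.2,88.8) a=33.8 mean=[606.1 136.5] axis yaw(from y,ccw)=-43.6 1235.0 32.22233224726202
small 223 rect c=(424.6,155.1) size=(309.5,35.3) a=68.3 mean=[465.9 260.4] axis yaw(from y,ccw)=-23.8 1235.0 23.407268622934563
tee 284 rect c=(433.6,74.3) size=(186.3,72.6) a=55.7 mean=[458.5 111.8] axis yaw(from y,ccw)=-9.7 1235.0 21.4238521502169
 col rect c=(461.7,113.3) size=(22.7,99
[... 2451 characters left out ...]
24 31 36 30 32 32 33 38 36 34 -1  0  3  0  3 -3  0]
 [-2  1  1 -2 37 35 31 40 36 34 34 34 36 36 34 39 30 29 25 33 -3 -1 -1]
 [-1 -6 -1 -1 37 35 29 32 36 34 33 37 37 35 38 41 32 31 33 33  0  1  2]
 [-2  1  0  0 36 35 32 33 34 33 35 34 31 35 37 35 32 31 30 35  4  2  2]
 [-2  1  0  1 31 32 27 33 32 32 31 29 36 35 31 35 26 23 24 29 -6  2  0]
 [ 3 -3 -3  0 19 19  3 26 21 22 21 23 25 22 22 26  2  0 -1 -2 -2 -1  2]
 [ 3 -3 -1 -2 -6  1 -3 -1  2  0 -2 -1 -4  1  4 -2  5 -2  4 -1 -2  3  1]
 [-1  1  0 -6  3 -6  1 -2  0  4  0 -2  3  1 -4 -1  4  2  1 -4  5 -4  3]
 [ 2  0  1  0  2 -1 -4 -1  0  3 -2 -1 -3 -3  1 -3  3 -1  1 -3  0  0  4]
 [ 0  3 -1  1 -1 -1 -1 -3 -3 -1  1 -2  4  0  0  2  3  4  2  1  0 -4 -2]]
```

```bash
cat > fit.py <<'E'
from m import *
from scipy.optimize import minimize
def cyl(y0,y1,d,zc,hexw=None):
    a=np.linspace(0,2*np.pi,24,endpoint=False);pts=[]
    w=(hexw or d)
    for y in(y0,y1): pts+= [(w/2*np.cos(t),y,zc+d/2*np.sin(t)) for t in a]
    return np.array(pts)
def vcyl(z0,z1,d):
    a=np.linspace(0,2*np.pi,24,endpoint=False)
    return np.array([(d/2*np.cos(t),d/2*np.sin(t),z) for z in(z0,z1) for t in a])
M=dict(large=[cyl(-17,46.5,37,18.5),cyl(-46.5,-5,28,18.5),cyl(-17,0,37,18.5,42)],
 small=[cyl(-12,34,27,13.5),cyl(-34,0,19,13.5),cyl(-12,5,27,13.5,32)],
 tee=[cyl(-50.5,50.5,24,12),vcyl(12,55,24)],
 jar=[vcyl(0,69,54)])
S=4
def render(c,parts,p,roi,z0=0):
    u0,u1,v0,v1=roi;img=np.zeros(((v1-v0)*S,(u1-u0)*S),np.uint8);cs,sn=np.cos(p[2]),np.sin(p[2])
    for P in parts:
        X=np.stack([p[0]+cs*P[:,0]-sn*P[:,1],p[1]+sn*P[:,0]+cs*P[:,1],P[:,2]+z0],1)
        q=(X@c["R"].T+c["t"])@c["intrinsics"].T;q=q[:,:2]/q[:,2:]
        q=(q+0.5-[u0,v0])*S
        cv2.fillConvexPoly(img,cv2.convexHull(q.astype(np.float32)).round().astype(np.int32),255)
    return cv2.resize(img,(u1-u0,v1-v0),interpolation=cv2.INTER_AREA)/255.
def fit(c,name,p0,roi,mask,z0=0):
    u0,u1,v0,v1=roi;T=mask[v0:v1,u0:u1].astype(float)
    f=lambda p:np.abs(render(c,M[name],(p[0],p[1],p[2]/50),roi,z0)-T).sum()/T.sum()
    best=None
    r=minimize(f,[p0[0],p0[1],p0[2]*50],method="Nelder-Mead",options=dict(initial_simplex=[[p0[0]+a,p0[1]+b,p0[2]*50+g] for a,b,g in((-4,-4,-5),(6,-3,-3),(-3,6,2),(3,3,9))],maxiter=300))
    return r.x[0],r.x[1],np.degrees(r.x[2]/50),r.fun
E
python3 - <<'E'
from fit import *
for cam in("top0","side0"):
  c=load(cam);W=cloud(c);H=W[...,2].copy();H[c["range_z"]<=0]=0
  H=cv2.medianBlur(H.astype(np.float32),3)
  for n,(p) in dict(large=(613,136,0),small=(468,263,.25),tee=(461,113,0),jar=(616,276,0)).items():
    u,v=proj(c,(p[0],p[1],15)).astype(int)
    roi=(u-32,u+32,v-32,v+32)
    m=(H>9)
    # keep component at center
    k=cv2.connectedComponents(m[roi[2]:roi[3],roi[0]:roi[1]].astype(np.uint8))[1]
    l=np.bincount(k[24:40,24:40][k[24:40,24:40]>0]).argmax();mm=np.zeros_like(m);mm[roi[2]:roi[3],roi[0]:roi[1]]=k==l
    print(cam,n,np.round(fit(c,n,p,roi,mm),2),mm.sum())
E
```

```text
top0 large [ 6.1148e+02  1.3670e+02 -1.1200e+00  1.2000e-01] 383
top0 small [ 4.7002e+02  2.6730e+02 -1.0570e+01  1.3000e-01] 215
top0 tee [4.6136e+02 1.1259e+02 5.6000e-01 1.6000e-01] 275
top0 jar [6.2097e+02 2.8009e+02 8.6100e+00 1.2000e-01] 380
side0 large [ 6.1197e+02  1.3340e+02 -1.4400e+00  1.6000e-01] 365
side0 small [ 4.6972e+02  2.6612e+02 -9.9300e+00  2.2000e-01] 241
side0 tee [4.6127e+02 1.1336e+02 1.7600e+00 2.4000e-01] 238
side0 jar [ 6.2132e+02  2.7288e+02 -4.4600e+00  1.2000e-01] 674
```

```bash
python3 -m handwheel '[0,0,0,7.1,0, 0,0,0,7.1,0, 0,0,0,7.1,0, 0,0,0,7.1,0, 0,0,0,7.1,0, 0,0,0,7.1,0, 0,0,0,7.1,0, 0,0,0,7.1,0, 0,0,0,7.1,0, 0,0,0,7.1,0]'
cat > st.py <<'E'
import sys,numpy as np
from cell import read_state
from scipy.spatial.transform import Rotation as Ro
def go(x,y,z,yaw):
    """yaw deg: wanted angle of tool y from world x; prints shift in tool axes AFTER current yaw"""
    s=read_state();p=s["tool_pos"];R=Ro.from_rotvec(s["ee_rot"]).as_matrix()
    cur=np.degrees(np.arctan2(R[1,1],R[0,1]))
    d=R.T@(np.array([x,y,z])-p)
    print("t",round(s["t"],2),"pos",p.round(1),"yaw",cur.round(2),"tiltz",R[:,2].round(3),"gap",round(s["finger_gap"],1),"F",s["force"].round(1),"q",s["joints"].round(2))
    print("shift tool xyz",d.round(1),"twist",round(cur-yaw,1))
if __name__=="__main__": go(*map(float,sys.argv[1:5]))
E
python3 st.py 612 136 160 -1.2
```

```text
t: 0.93
tool_pos: [183.9, 570.7, 222.1]
ee_rot: [2.206, 2.236, -0.002]
force: [-0.3, -0.5, 0.4]
finger_gap: 87.3
t 0.93 pos [183.9 570.7 222.1] yaw 0.79 tiltz [-0.    -0.001 -1.   ] gap 87.3 F [-0.3 -0.5  0.4] q [ 1.14  0.36  1.51 -0.    1.27  1.13]
shift tool xyz [-440.5  422.1   62.4] twist 2.0
```

```bash
python3 -m handwheel '[-29,28,1,2,0, -29,28,1,0,0, -29,28,1,0,0, -29,28,1,0,0, -29,28,1,0,0, -29,28,1,0,0, -29,28,1,0,0, -29,28,1,0,0, -29,28,1,0,0, -29,28,1,0,0]' 
python3 st.py 612 136 60 -1.2
```

```text
t: 1.77
tool_pos: [461.4, 276.0, 212.4]
ee_rot: [-2.238, -2.204, 0.001]
force: [-0.1, 0.1, -0.4]
finger_gap: 87.5
t 1.77 pos [461.4 276.  212.4] yaw -0.87 tiltz [-0.001 -0.    -1.   ] gap 87.5 F [-0.1  0.1 -0.4] q [ 0.41  0.28  1.66 -0.    1.21  0.43]
shift tool xyz [-137.7  152.8  152.4] twist 0.3
```

```bash
python3 -m handwheel '[-23,25,4,0.3,0, -23,25,8,0,0, -23,25,15,0,0, -23,25,20,0,0, -23,25,20,0,0, -22,27,20,0,0, 0,0,20,0,0, 0,0,15,0,0, 0,0,0,0,0, 0,0,0,0,0]' 
python3 st.py 612 136 5 -1.2
python3 - <<'E'
from cell import capture
import cv2,numpy as np
for n in("top","side"):
    c=capture(n);np.savez(f"pics/{n}1.npz",**c)
    im=c["pixels"][:,:,::-1]
    b=(230,350,110,230) if n=="top" else (220,360,170,310)
    cv2.imwrite(f"pics/{n}1.png",cv2.resize(im[b[2]:b[3],b[0]:b[1]],(560,560),interpolation=cv2.INTER_CUBIC))
E
```

```text
t: 2.6
tool_pos: [608.8, 137.6, 89.6]
ee_rot: [-2.243, -2.197, 0.004]
force: [-0.7, -0.5, 0.9]
finger_gap: 87.6
t 2.6 pos [608.8 137.6  89.6] yaw -1.18 tiltz [-0.003 -0.    -1.   ] gap 87.6 F [-0.7 -0.5  0.9] q [ 0.11  0.53  1.59 -0.    1.02  0.13]
shift tool xyz [-1.5  3.5 84.6] twist 0.0
```

View pics/side1.png

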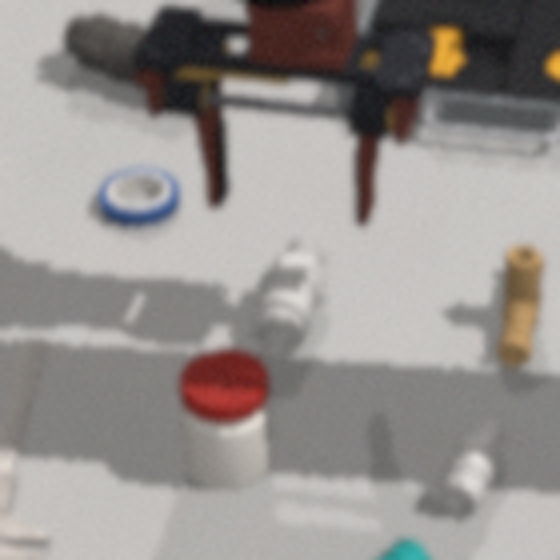

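The jaws straddle the large coupler (px (290,290) in the crop), spread across x. I'll descend.

```bash
python3 -m handwheel '[-1.5,3,20,0,0, 0,0,20,0,0, 0,0,15,0,0, 0,0,12,0,0, 0,0,8,0,0, 0,0,5,0,0, 0,0,0,0,0, 0,0,0,0,0, 0,0,0,0,0, 0,0,0,0,0]' 
python3 st.py 612 136 5 -1.2
```

```text
t: 3.53
tool_pos: [613.6, 136.4, 11.5]
ee_rot: [2.243, 2.198, 0.002]
force: [-0.1, 0.1, -0.8]
finger_gap: 87.8
t 3.53 pos [613.6 136.4  11.5] yaw -1.17 tiltz [ 0.001  0.    -1.   ] gap 87.8 F [-0.1  0.1 -0.8] q [ 0.11  0.64  1.63 -0.    0.87  0.13]
shift tool xyz [-0.4 -1.6  6.5] twist 0.0
```

```bash
python3 -m handwheel '[-0.5,-1.5,6,0,0, 0,0,0,0,0, 0,0,0,0,1, 0,0,0,0,1, 0,0,0,0,1, 0,0,0,0,1, 0,0,0,0,1, 0,0,0,0,1, 0,0,0,0,1, 0,0,0,0,1]' 
python3 st.py 612 136 160 -1.2
```

```text
t: 4.37
tool_pos: [611.6, 135.9, 4.7]
ee_rot: [2.244, 2.199, 0.0]
force: [-0.5, -0.2, 0.5]
finger_gap: 39.7
t 4.37 pos [611.6 135.9   4.7] yaw -1.16 tiltz [ 0. -0. -1.] gap 39.7 F [-0.5 -0.2  0.5] q [ 0.11  0.65  1.64 -0.    0.86  0.13]
shift tool xyz [ 1.000e-01  5.000e-01 -1.553e+02] twist 0.0
```

```bash
python3 -m handwheel '[0,0,0,0,1, 0,0,0,0,1, 0,0,0,0,1, 0,0,-10,0,1, 0,0,-20,0,1, 0,0,-20,0,1, 0,0,-20,0,1, 0,0,-20,0,1, 0,0,-10,0,1, 0,0,0,0,1]' 
python3 st.py 561.5 -323 100 -1.1
python3 - <<'E'
from cell import capture
import cv2,numpy as np
for n in("top","side"):
    c=capture(n);np.savez(f"pics/{n}2.npz",**c)
    im=c["pixels"][:,:,::-1]
    b=(230,350,110,230) if n=="top" else (220,360,150,290)
    cv2.imwrite(f"pics/{n}2.png",cv2.resize(im[b[2]:b[3],b[0]:b[1]],(560,560),interpolation=cv2.INTER_CUBIC))
E
```

```text
t: 5.2
tool_pos: [613.1, 136.1, 107.5]
ee_rot: [2.242, 2.197, 0.006]
force: [1.1, 0.4, -1.7]
finger_gap: 39.6
t 5.2 pos [613.1 136.1 107.5] yaw -1.16 tiltz [ 0.005  0.    -1.   ] gap 39.6 F [ 1.1  0.4 -1.7] q [ 0.11  0.51  1.57 -0.    1.05  0.13]
shift tool xyz [-460.   -42.3    7. ] twist -0.1
```

View pics/side2.png

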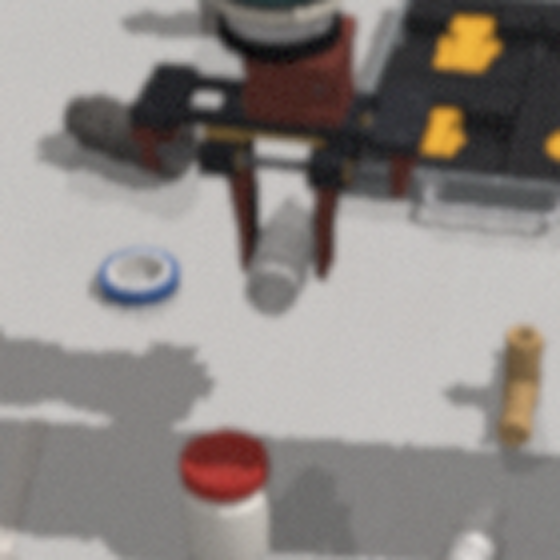

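The coupler is held level between the fingers. Next is the large nest at (560.5,-324).

```bash
python3 -m handwheel '[-20,-2,0,0,1, -35,-3,0,0,1, -40,-4,0,0,1, -40,-4,0,0,1, -40,-4,0,0,1, -40,-4,0,0,1, -40,-4,0,0,1, -40,-4,0,0,1, -40,-4,0,0,1, -40,-4,0,0,1]' 
python3 st.py 560.5 -324 60 -1.1
```

```text
t: 6.13
tool_pos: [565.0, -239.6, 102.9]
ee_rot: [-2.242, -2.196, 0.001]
force: [1.1, -0.3, -2.5]
finger_gap: 39.4
t 6.13 pos [ 565.  -239.6  102.9] yaw -1.17 tiltz [-0.003  0.002 -1.   ] gap 39.4 F [ 1.1 -0.3 -2.5] q [-0.51  0.5   1.6  -0.    1.04 -0.49]
shift tool xyz [-84.6  -2.7  42.7] twist -0.1
```

```bash
python3 -m handwheel '[-35,-4,0,0,1, -25,-2,0,0,1, -15,-1,0,0,1, -8,-1,0,0,1, 0,0,0,0,1, 0,0,0,0,1, 0,0,0,0,1, 0,0,0,0,1, 0,0,0,0,1, 0,0,0,0,1]' 
python3 st.py 560.5 -324 60 -1.1
```

```text
t: 6.97
tool_pos: [557.4, -320.1, 104.8]
ee_rot: [-2.242, -2.2, 0.0]
force: [-0.0, -0.2, -1.5]
finger_gap: 39.3
t 6.97 pos [ 557.4 -320.1  104.8] yaw -1.09 tiltz [-0.  0. -1.] gap 39.3 F [-0.  -0.2 -1.5] q [-0.63  0.54  1.53 -0.    1.07 -0.61]
shift tool xyz [-3.9  3.2 44.8] twist 0.0
```

```bash
python3 -m handwheel '[-4,3,10,0,1, 0,0,20,0,1, 0,0,15,0,1, 0,0,10,0,1, 0,0,5,0,1, 0,0,0,0,1, 0,0,0,0,1, 0,0,0,0,1, 0,0,0,0,1, 0,0,0,0,1]' 
python3 st.py 560.5 -324 18 -1.1
python3 - <<'E'
from cell import capture
import cv2,numpy as np
for n in("top","side"):
    c=capture(n);np.savez(f"pics/{n}3.npz",**c)
    im=c["pixels"][:,:,::-1]
    b=(370,490,150,270) if n=="top" else (290,410,100,220)
    cv2.imwrite(f"pics/{n}3.png",cv2.resize(im[b[2]:b[3],b[0]:b[1]],(560,560),interpolation=cv2.INTER_CUBIC))
E
python3 -c "
import cv2,numpy as np;cv2.imwrite('pics/c3.png',cv2.resize(np.hstack([cv2.imread('pics/top3.png'),cv2.imread('pics/side3.png')]),(800,400)))"
```

```text
t: 7.8
tool_pos: [560.6, -325.6, 45.5]
ee_rot: [2.243, 2.198, 0.0]
force: [1.2, 0.6, -2.7]
finger_gap: 39.5
t 7.8 pos [ 560.6 -325.6   45.5] yaw -1.17 tiltz [ 0.001 -0.001 -1.   ] gap 39.5 F [ 1.2  0.6 -2.7] q [-0.63  0.61  1.56 -0.    0.96 -0.61]
shift tool xyz [ 1.6 -0.1 27.5] twist -0.1
```

View pics/c3.png

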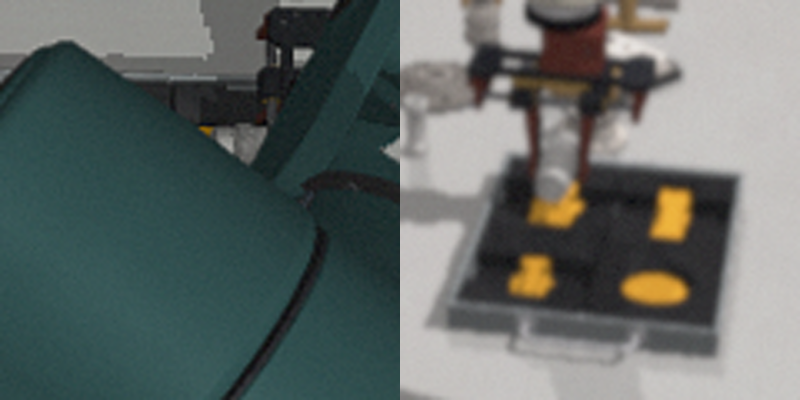

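```bash
python3 - <<'E'
from m import *
c=load("side0");hsv=cv2.cvtColor(c["pixels"],cv2.COLOR_RGB2HSV)
y=((hsv[...,0]>12)&(hsv[...,0]<32)&(hsv[...,1]>190)&(hsv[...,2]>110)).astype(np.uint8)
n,l,st,_=cv2.connectedComponentsWithStats(y)
for i in range(1,n):
    if st[i,4]>60 and st[i,0]>300 and st[i,1]>140:
        print(st[i],rect(pts_from_mask(c,l==i,13)))
print("cam",-c["R"].T@c["t"])
E
```

```text
[331 154  13  12  74] rect c=(560.7,-339.1) size=(40.8,75.6) a=8.9 mean=[ 559.9 -337.4] axis yaw(from y,ccw)=1.2
[367 158  10  12  69] rect c=(442.2,-332.5) size=(27.8,77.2) a=1.9 mean=[ 443.1 -332.4] axis yaw(from y,ccw)=-0.3
cam [ 357.77573438 1175.62572898  882.48614291]
```

```bash
python3 -m handwheel '[1.5,0,6,0,1, 0,0,6,0,1, 0,0,6,0,1, 0,0,4,0,1, 0,0,2,0,1, 0,0,1,0,1, 0,0,0,0,1, 0,0,0,0,1, 0,0,0,0,1, 0,0,0,0,1]' 
python3 st.py 560.5 -324 18 -1.1
```

```text
t: 8.73
tool_pos: [560.3, -323.9, 20.0]
ee_rot: [2.244, 2.198, -0.0]
force: [-0.5, 0.0, -1.7]
finger_gap: 39.7
t 8.73 pos [ 560.3 -323.9   20. ] yaw -1.17 tiltz [ 0. -0. -1.] gap 39.7 F [-0.5  0.  -1.7] q [-0.63  0.65  1.58 -0.    0.91 -0.61]
shift tool xyz [-0.1  0.2  2. ] twist -0.1
```

```bash
python3 -m handwheel '[0,0,2,0,1, 0,0,0.5,0,1, 0,0,0,0,1, 0,0,0,0,0.32, 0,0,0,0,0.32, 0,0,0,0,0.32, 0,0,0,0,0.32, 0,0,0,0,0.32, 0,0,0,0,0.32, 0,0,0,0,0.32]' 
python3 st.py 470 267 160 -10.3
```

```text
t: 9.57
tool_pos: [560.1, -323.7, 17.2]
ee_rot: [-2.244, -2.199, 0.0]
force: [-0.8, -0.1, 1.0]
finger_gap: 59.8
t 9.57 pos [ 560.1 -323.7   17.2] yaw -1.16 tiltz [-0. -0. -1.] gap 59.8 F [-0.8 -0.1  1. ] q [-0.63  0.65  1.58 -0.    0.91 -0.61]
shift tool xyz [ 588.7 -102.  -142.9] twist 9.1
```

Released. I'll lift, then move back towards the small coupler and take a picture once the view is clear.

```bash
python3 -m handwheel '[0,0,-10,0,0.32, 0,0,-25,0,0.32, 0,0,-35,0,0.32, 0,0,-35,0,0, 20,-3,-20,0,0, 35,-6,-5,1,0, 40,-7,0,1,0, 40,-7,0,1,0, 40,-7,0,1,0, 40,-7,0,1,0]' 
python3 -m handwheel '[40,-8,0,1,0, 40,-8,0,1,0, 40,-8,0,1,0, 40,-8,0,1,0, 40,-8,0,0,0, 40,-8,0,0,0, 40,-8,0,0,0, 40,-8,0,0,0, 30,-5,0,0,0, 15,-3,0,0,0]'
python3 st.py 470 267 60 -10.3
python3 - <<'E'
from cell import capture
import cv2,numpy as np
o=[]
for n in("top","side"):
    c=capture(n);np.savez(f"pics/{n}4.npz",**c)
    im=c["pixels"][:,:,::-1]
    b=(360,490,150,280) if n=="top" else (290,410,100,220)
    o.append(cv2.resize(im[b[2]:b[3],b[0]:b[1]],(400,400),interpolation=cv2.INTER_CUBIC))
cv2.imwrite("pics/c4.png",np.hstack(o))
E
```

```text
t: 10.4
tool_pos: [533.9, -105.5, 148.2]
ee_rot: [2.339, 2.096, 0.001]
force: [-0.5, 0.2, 0.6]
finger_gap: 87.9
t: 11.23
tool_pos: [520.8, 268.6, 148.1]
ee_rot: [-2.407, -2.019, -0.003]
force: [0.8, -0.0, 0.2]
finger_gap: 87.8
t 11.23 pos [520.8 268.6 148.1] yaw -10.02 tiltz [ 0.002  0.002 -1.   ] gap 87.8 F [ 0.8 -0.   0.2] q [0.36 0.41 1.63 0.   1.1  0.53]
shift tool xyz [-10.5 -49.9  88.1] twist 0.3
```

View pics/c4.png

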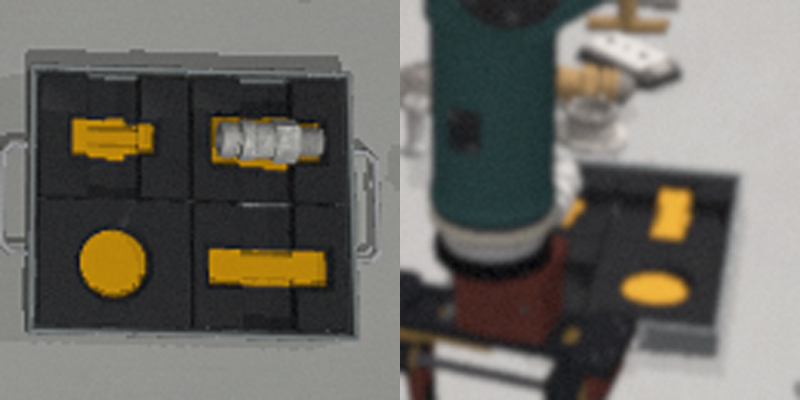

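```bash
cat > chk.py <<'E'
import sys
from fit import *
cam,n,x,y,z=sys.argv[1],sys.argv[2],*map(float,sys.argv[3:6])
c=load(cam);W=cloud(c);ok=c["range_z"]>0
im=c["pixels"];hsv=cv2.cvtColor(im,cv2.COLOR_RGB2HSV)
u,v=proj(c,(x,y,z+15)).astype(int);roi=(u-28,u+28,v-20,v+20)
H=cv2.medianBlur(np.where(ok,W[...,2],0).astype(np.float32),3)
m=H>31
b=np.zeros_like(m);b[roi[2]:roi[3],roi[0]:roi[1]]=m[roi[2]:roi[3],roi[0]:roi[1]]
P=W[b&ok]
for k in range(3):
    d=P[:,:2]-[x,y]
t=np.radians(-1.1);ya=np.array([-np.sin(t),np.cos(t)]);xa=np.array([np.cos(t),np.sin(t)])
a=d@ya;q=d@xa
for lo in range(-50,50,10):
    s=(a>=lo)&(a<lo+10)
    if s.sum()>3: print(lo,s.sum(),"along-x mean",q[s].mean().round(1),"zmax~",np.percentile(P[s,2],85).round(1))
print("extent",np.percentile(a,[1,99]).round(1))
E
python3 chk.py top4 large 560.5 -324 13
```

```text
-50 13 along-x mean -1.3 zmax~ 47.2
-40 35 along-x mean -2.3 zmax~ 45.9
-30 29 along-x mean -3.7 zmax~ 49.4
-20 50 along-x mean -4.2 zmax~ 52.5
-10 55 along-x mean -3.0 zmax~ 51.8
0 42 along-x mean -3.4 zmax~ 49.8
10 36 along-x mean -3.2 zmax~ 50.2
20 54 along-x mean -3.6 zmax~ 49.8
30 40 along-x mean -2.7 zmax~ 47.1
40 41 along-x mean -2.1 zmax~ 50.9
extent [-42.2  48.2]
```

The large coupler is seated: the sleeve top measures about 50 and the thread about 46, as expected. Next is the small coupler.

```bash
python3 -m handwheel '[-3,-15,10,0.3,0, -3,-18,15,0,0, -3,-17,20,0,0, -2,0,20,0,0, 0,0,20,0,0, 0,0,15,0,0, 0,0,0,0,0, 0,0,0,0,0, 0,0,0,0,0, 0,0,0,0,0]' 
python3 st.py 470 266.7 4 -10.3
python3 - <<'E'
from cell import capture
import cv2,numpy as np
o=[]
for n in("top","side"):
    c=capture(n);np.savez(f"pics/{n}5.npz",**c)
    im=c["pixels"][:,:,::-1]
    b=(190,290,180,280) if n=="top" else (280,400,220,340)
    o.append(cv2.resize(im[b[2]:b[3],b[0]:b[1]],(400,400),interpolation=cv2.INTER_CUBIC))
cv2.imwrite("pics/c5.png",np.hstack(o))
E
```

```text
t: 12.17
tool_pos: [470.8, 262.7, 48.4]
ee_rot: [2.415, 2.009, 0.003]
force: [-0.1, 0.8, 0.3]
finger_gap: 87.9
t 12.17 pos [470.8 262.7  48.4] yaw -10.49 tiltz [ 0.002  0.001 -1.   ] gap 87.9 F [-0.1  0.8  0.3] q [ 0.38  0.49  1.82 -0.    0.83  0.56]
shift tool xyz [ 3.7 -1.6 44.4] twist -0.2
```

View pics/c5.png

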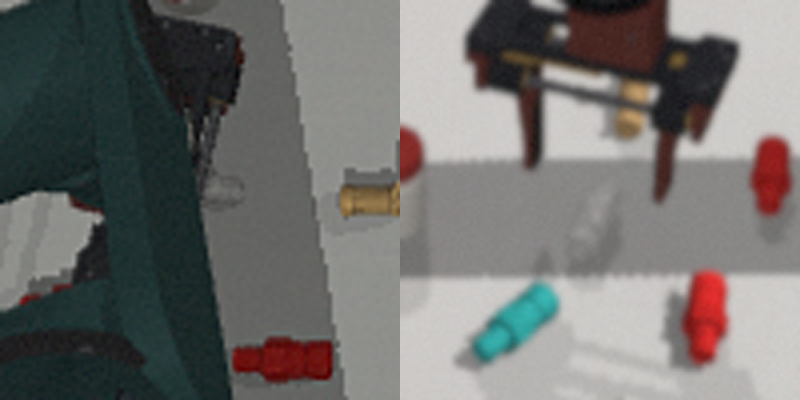

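The small coupler (crop (600,225)) lies between the open fingers, and both look-alikes are clear of them. I'll descend and grip.

```bash
python3 -m handwheel '[3.5,-1.5,12,0,0, 0,0,14,0,0, 0,0,10,0,0, 0,0,5,0,0, 0,0,2,0,0, 0,0,0,0,0, 0,0,0,0,0, 0,0,0,0,0, 0,0,0,0,0, 0,0,0,0,0]' 
python3 st.py 470 266.7 4 -10.3
```

```text
t: 13.1
tool_pos: [469.2, 266.6, 4.5]
ee_rot: [2.415, 2.009, 0.001]
force: [0.0, -0.5, -0.1]
finger_gap: 87.7
t 13.1 pos [469.2 266.6   4.5] yaw -10.47 tiltz [ 0.001  0.    -1.   ] gap 87.7 F [ 0.  -0.5 -0.1] q [ 0.39  0.56  1.84 -0.    0.73  0.57]
shift tool xyz [0.3 0.7 0.5] twist -0.2
```

```bash
python3 -m handwheel '[0,0,0,0,1, 0,0,0,0,1, 0,0,0,0,1, 0,0,0,0,1, 0,0,0,0,1, 0,0,0,0,1, 0,0,0,0,1, 0,0,0,0,1, 0,0,0,0,1, 0,0,0,0,1]' 
python3 st.py 470 266.7 4 -10.3
```

```text
t: 13.93
tool_pos: [468.9, 266.4, 4.1]
ee_rot: [2.415, 2.01, -0.0]
force: [0.3, 0.2, 0.1]
finger_gap: 29.4
t 13.93 pos [468.9 266.4   4.1] yaw -10.47 tiltz [ 0. -0. -1.] gap 29.4 F [0.3 0.2 0.1] q [ 0.39  0.57  1.84 -0.    0.73  0.57]
shift tool xyz [0.5 1.  0.1] twist -0.2
```

```bash
python3 -m handwheel '[0,0,0,0,1, 0,0,-10,0,1, 0,0,-20,0,1, 0,0,-25,0,1, 0,0,-25,0,1, 0,0,-15,0,1, 0,0,0,0,1, 0,0,0,-3,1, 0,0,0,-3,1, 0,0,0,-3.3,1]' 
python3 st.py 563.4 -181.5 100 -1.1
```

```text
t: 14.77
tool_pos: [468.2, 266.2, 98.6]
ee_rot: [-2.241, -2.201, 0.002]
force: [0.1, 0.5, -1.5]
finger_gap: 29.4
t 14.77 pos [468.2 266.2  98.6] yaw -1.02 tiltz [-0.001 -0.    -1.   ] gap 29.4 F [ 0.1  0.5 -1.5] q [ 0.39  0.42  1.78 -0.    0.95  0.41]
shift tool xyz [-445.9  103.1   -1.2] twist 0.1
```

```bash
python3 -m handwheel '[-20,4,0,0,1, -30,7,0,0,1, -38,9,0,0,1, -38,9,0,0,1, -38,9,0,0,1, -38,9,0,0,1, -38,9,0,0,1, -38,9,0,0,1, -38,9,0,0,1, -38,9,0,0,1]' 
python3 -m handwheel '[-35,8,0,0,1, -30,6,0,0,1, -20,4,0,0,1, -10,2,0,0,1, -7,1,0,0,1, 0,0,0,0,1, 0,0,0,0,1, 0,0,0,0,1, 0,0,0,0,1, 0,0,0,0,1]' 
python3 st.py 563.4 -181.5 50 -1.1
```

```text
t: 15.6
tool_pos: [544.0, -90.9, 98.3]
ee_rot: [-2.243, -2.198, 0.001]
force: [-0.7, 0.1, -0.6]
finger_gap: 29.0
t: 16.43
tool_pos: [563.4, -190.4, 99.2]
ee_rot: [-2.242, -2.2, 0.0]
force: [0.9, -0.4, -1.1]
finger_gap: 29.4
t 16.43 pos [ 563.4 -190.4   99.2] yaw -1.09 tiltz [-0.  0. -1.] gap 29.4 F [ 0.9 -0.4 -1.1] q [-0.44  0.48  1.65  0.    1.01 -0.42]
shift tool xyz [ 8.8 -0.2 49.2] twist 0.0
```

```bash
python3 -m handwheel '[8.8,0,5,0,1, 0,0,15,0,1, 0,0,18,0,1, 0,0,11,0,1, 0,0,0,0,1, 0,0,0,0,1, 0,0,0,0,1, 0,0,0,0,1, 0,0,0,0,1, 0,0,0,0,1]' 
python3 st.py 563.4 -181.5 17 -1.1
python3 - <<'E'
from cell import capture
import cv2,numpy as np
o=[]
for n in("top","side"):
    c=capture(n);np.savez(f"pics/{n}6.npz",**c)
    im=c["pixels"][:,:,::-1]
    b=(350,450,150,250) if n=="top" else (290,390,110,210)
    o.append(cv2.resize(im[b[2]:b[3],b[0]:b[1]],(400,400),interpolation=cv2.INTER_CUBIC))
cv2.imwrite("pics/c6.png",np.hstack(o))
E
```

```text
t: 17.27
tool_pos: [564.3, -183.0, 50.9]
ee_rot: [2.243, 2.198, 0.001]
force: [0.2, 0.0, -0.7]
finger_gap: 29.4
t 17.27 pos [ 564.3 -183.    50.9] yaw -1.17 tiltz [ 0.001 -0.001 -1.   ] gap 29.4 F [ 0.2  0.  -0.7] q [-0.43  0.55  1.69 -0.    0.9  -0.41]
shift tool xyz [ 1.5 -1.  33.9] twist -0.1
```

View pics/c6.png

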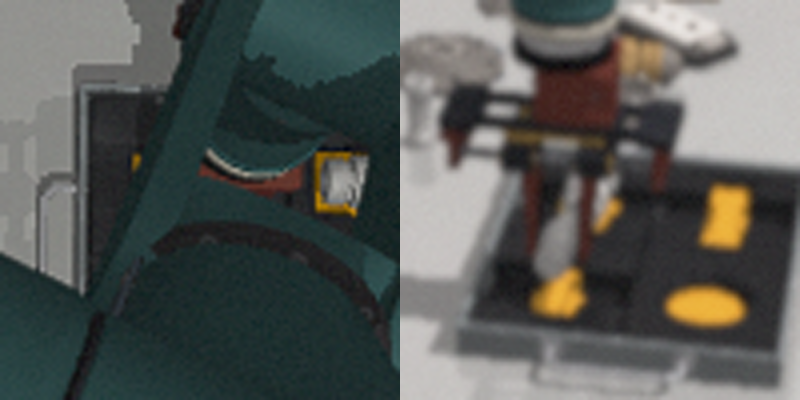

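```bash
python3 -m handwheel '[1,-0.7,8,0,1, 0,0,8,0,1, 0,0,6,0,1, 0,0,5,0,1, 0,0,3,0,1, 0,0,2,0,1, 0,0,1,0,1, 0,0,0,0,1, 0,0,0,0,1, 0,0,0,0,1]' 
python3 st.py 563.4 -181.5 17 -1.1
```

```text
t: 18.2
tool_pos: [563.4, -181.9, 17.3]
ee_rot: [2.244, 2.198, 0.0]
force: [0.4, -0.3, -1.0]
finger_gap: 29.5
t 18.2 pos [ 563.4 -181.9   17.3] yaw -1.17 tiltz [ 0.001 -0.    -1.   ] gap 29.5 F [ 0.4 -0.3 -1. ] q [-0.43  0.59  1.71 -0.    0.83 -0.41]
shift tool xyz [0.4 0.  0.3] twist -0.1
```

```bash
python3 -m handwheel '[0,0,0.5,0,1, 0,0,0,0,0.43, 0,0,0,0,0.43, 0,0,0,0,0.43, 0,0,0,0,0.43, 0,0,0,0,0.43, 0,0,-10,0,0.43, 0,0,-25,0,0.43, 0,0,-35,0,0.43, 0,0,-35,0,0]' 
python3 st.py 461.3 113 130 1
```

```text
t: 19.03
tool_pos: [562.2, -181.3, 122.7]
ee_rot: [-2.242, -2.197, 0.001]
force: [0.0, -0.9, 0.2]
finger_gap: 53.7
t 19.03 pos [ 562.2 -181.3  122.7] yaw -1.16 tiltz [-0.002  0.001 -1.   ] gap 53.7 F [ 0.  -0.9  0.2] q [-0.43  0.45  1.64 -0.    1.05 -0.41]
shift tool xyz [ 292.2 -106.9   -6.9] twist -2.2
```

```bash
python3 -m handwheel '[20,-7,0,-2,0, 30,-11,0,0,0, 36,-14,0,0,0, 36,-14,0,0,0, 36,-14,0,0,0, 36,-14,0,0,0, 36,-14,0,0,0, 30,-12,0,0,0, 20,-8,0,0,0, 12,-3,0,0,0]' 
python3 st.py 461.3 113 80 1
python3 - <<'E'
from cell import capture
import cv2,numpy as np
o=[]
for n in("top","side"):
    c=capture(n);np.savez(f"pics/{n}7.npz",**c)
    im=c["pixels"][:,:,::-1]
    b=(360,490,150,280) if n=="top" else (290,410,160,280)
    o.append(cv2.resize(im[b[2]:b[3],b[0]:b[1]],(400,400),interpolation=cv2.INTER_CUBIC))
cv2.imwrite("pics/c7.png",np.hstack(o))
E
python3 chk.py top7 small 563.4 -181.5 13
```

```text
t: 19.87
tool_pos: [446.6, 111.0, 122.3]
ee_rot: [-2.202, -2.239, 0.0]
force: [-0.7, -0.6, -0.6]
finger_gap: 87.7
t 19.87 pos [446.6 111.  122.3] yaw 0.95 tiltz [-0.001  0.    -1.   ] gap 87.7 F [-0.7 -0.6 -0.6] q [0.09 0.29 1.92 0.   0.93 0.08]
shift tool xyz [ 1.7 14.8 42.3] twist -0.1
-30 18 along-x mean -2.8 zmax~ 39.0
-20 21 along-x mean -2.7 zmax~ 39.1
-10 32 along-x mean -2.4 zmax~ 42.5
0 32 along-x mean -3.3 zmax~ 41.3
10 27 along-x mean -1.8 zmax~ 41.0
20 34 along-x mean -1.1 zmax~ 40.9
30 17 along-x mean -0.4 zmax~ 40.3
extent [-30.1  34.8]
```

View pics/c7.png

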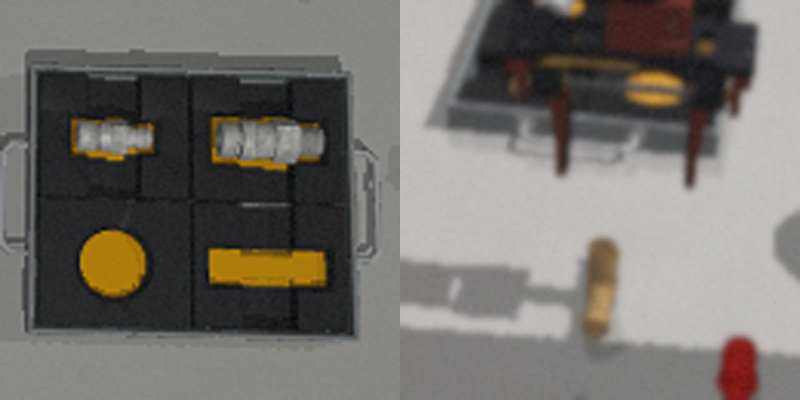

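The small coupler is seated: its body top measures about 41 against 40 expected, and the offsets are within the play. Next is the tee.

```bash
python3 -m handwheel '[1.7,7.8,5,0,0, 0,7,15,0,0, 0,0,20,0,0, 0,0,20,0,0, 0,0,15,0,0, 0,0,10,0,0, 0,0,0,0,0, 0,0,0,0,0, 0,0,0,0,0, 0,0,0,0,0]' 
python3 st.py 461.3 113 22 1
python3 - <<'E'
from cell import capture
import cv2,numpy as np
o=[]
for n in("top","side"):
    c=capture(n);np.savez(f"pics/{n}8.npz",**c)
    im=c["pixels"][:,:,::-1]
    b=(240,340,170,270) if n=="top" else (300,400,190,290)
    o.append(cv2.resize(im[b[2]:b[3],b[0]:b[1]],(400,400),interpolation=cv2.INTER_CUBIC))
cv2.imwrite("pics/c8.png",np.hstack(o))
E
```

```text
t: 20.8
tool_pos: [464.4, 110.4, 37.3]
ee_rot: [2.205, 2.236, 0.002]
force: [0.1, 0.1, 2.2]
finger_gap: 87.6
t 20.8 pos [464.4 110.4  37.3] yaw 0.8 tiltz [ 0.002 -0.    -1.   ] gap 87.6 F [0.1 0.1 2.2] q [ 0.09  0.45  1.96 -0.    0.73  0.07]
shift tool xyz [ 2.6 -3.1 15.3] twist -0.2
```

View pics/c8.png

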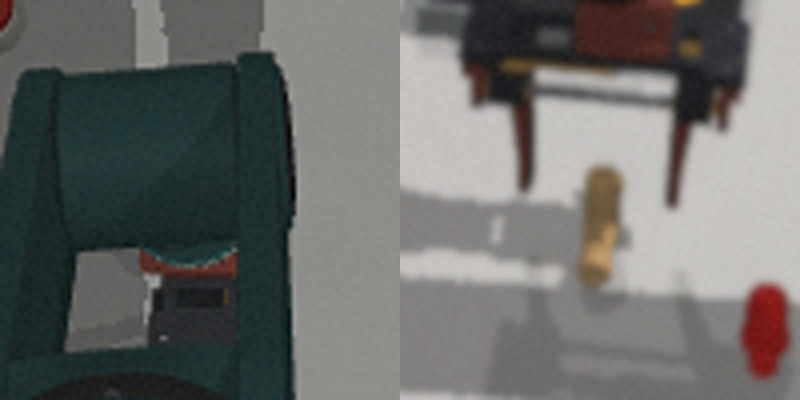

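```bash
python3 -m handwheel '[2.5,-3,5,-0.2,0, 0,0,6,0,0, 0,0,4,0,0, 0,0,0,0,0, 0,0,0,0,1, 0,0,0,0,1, 0,0,0,0,1, 0,0,0,0,1, 0,0,0,0,1, 0,0,0,0,1]' 
python3 -m handwheel '[0,0,0,0,1, 0,0,0,0,1, 0,0,0,0,1, 0,0,0,0,1, 0,0,0,0,1, 0,0,0,0,1, 0,0,0,0,1, 0,0,0,0,1, 0,0,0,0,1, 0,0,0,0,1]' 
python3 st.py 461.3 113 22 1
python3 - <<'E'
from cell import capture
import cv2,numpy as np
o=[]
for n in("top","side"):
    c=capture(n);np.savez(f"pics/{n}9.npz",**c)
    im=c["pixels"][:,:,::-1]
    b=(240,340,170,270) if n=="top" else (300,400,190,290)
    o.append(cv2.resize(im[b[2]:b[3],b[0]:b[1]],(400,400),interpolation=cv2.INTER_CUBIC))
cv2.imwrite("pics/c9.png",np.hstack(o))
E
```

```text
t: 21.73
tool_pos: [460.4, 113.2, 21.8]
ee_rot: [2.201, 2.241, 0.0]
force: [0.5, -0.3, -0.2]
finger_gap: 51.0
t: 22.57
tool_pos: [460.6, 113.2, 21.7]
ee_rot: [2.201, 2.241, 0.0]
force: [1.1, -0.4, -1.0]
finger_gap: 23.3
t 22.57 pos [460.6 113.2  21.7] yaw 1.03 tiltz [ 0. -0. -1.] gap 23.3 F [ 1.1 -0.4 -1. ] q [ 0.1   0.48  1.98 -0.    0.69  0.08]
shift tool xyz [-0.2  0.7 -0.3] twist 0.0
```

View pics/c9.png

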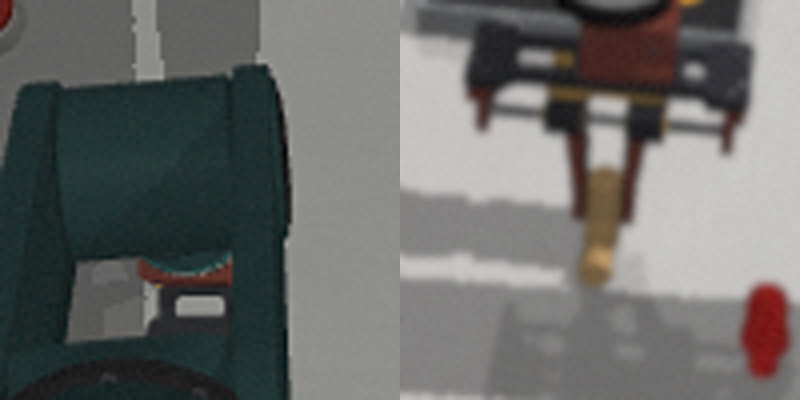

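```bash
python3 -m handwheel '[0,0,-8,0,1, 0,0,-18,0,1, 0,0,-25,0,1, 0,0,-25,0,1, 0,0,-15,0,1, -10,0,-5,2.3,1, -25,0,0,0,1, -35,0,0,0,1, -38,0,0,0,1, -38,0,0,0,1]' 
python3 st.py 444.5 -321.8 118 -1.3
```

```text
t: 23.5
tool_pos: [455.9, -34.2, 117.1]
ee_rot: [-2.245, -2.195, 0.002]
force: [-0.4, -0.3, -2.7]
finger_gap: 23.1
t 23.5 pos [455.9 -34.2 117.1] yaw -1.29 tiltz [-0.002  0.    -1.   ] gap 23.1 F [-0.4 -0.3 -2.7] q [-0.23  0.29  1.93 -0.    0.92 -0.2 ]
shift tool xyz [-287.8   -5.    -0.9] twist 0.0
```

```bash
python3 -m handwheel '[-38,-1,0,0,1, -38,-1,0,0,1, -38,-1,0,0,1, -38,-1,0,0,1, -38,-1,0,0,1, -38,0,0,0,1, -30,0,0,0,1, -18,0,0,0,1, -10,0,0,0,1, 0,0,0,0,1]' 
python3 -m handwheel '[0,0,0,0,1, 0,0,0,0,1, 0,0,0,0,1, 0,0,10,0,1, 0,0,20,0,1, 0,0,15,0,1, 0,0,5,0,1, 0,0,0,0,1, 0,0,0,0,1, 0,0,0,0,1]' 
python3 st.py 444.5 -321.8 35 -1.3
python3 - <<'E'
from cell import capture
import cv2,numpy as np
o=[]
for n in("top","side"):
    c=capture(n);np.savez(f"pics/{n}10.npz",**c)
    im=c["pixels"][:,:,::-1]
    b=(400,500,180,280) if n=="top" else (310,410,110,210)
    o.append(cv2.resize(im[b[2]:b[3],b[0]:b[1]],(400,400),interpolation=cv2.INTER_CUBIC))
cv2.imwrite("pics/c10.png",np.hstack(o))
E
```

```text
t: 24.33
tool_pos: [445.3, -320.5, 117.0]
ee_rot: [-2.249, -2.192, 0.001]
force: [0.6, 0.2, -2.5]
finger_gap: 23.2
t: 25.17
tool_pos: [446.7, -318.7, 68.3]
ee_rot: [2.245, 2.196, -0.0]
force: [0.4, 0.1, -2.4]
finger_gap: 23.3
t 25.17 pos [ 446.7 -318.7   68.3] yaw -1.24 tiltz [ 0.001 -0.001 -1.   ] gap 23.3 F [ 0.4  0.1 -2.4] q [-0.75  0.47  1.78 -0.    0.89 -0.72]
shift tool xyz [-3.1 -2.2 33.3] twist 0.1
```

View pics/c10.png

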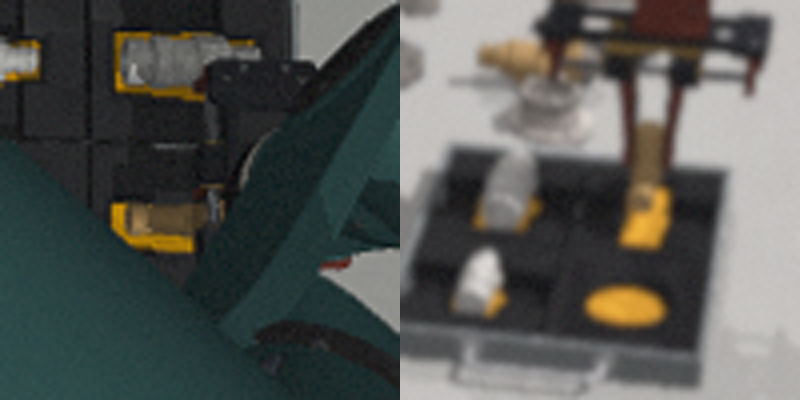

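```bash
python3 -m handwheel '[-3,-2,6,0,1, 0,0,6,0,1, 0,0,6,0,1, 0,0,6,0,1, 0,0,4,0,1, 0,0,2,0,1, 0,0,2,0,1, 0,0,0,0,1, 0,0,0,0,1, 0,0,0,0,1]' 
python3 st.py 444.5 -321.8 35 -1.3
```

```text
t: 26.1
tool_pos: [444.3, -321.6, 35.9]
ee_rot: [2.245, 2.197, -0.0]
force: [0.1, -0.2, -2.4]
finger_gap: 22.9
t 26.1 pos [ 444.3 -321.6   35.9] yaw -1.26 tiltz [ 0. -0. -1.] gap 22.9 F [ 0.1 -0.2 -2.4] q [-0.75  0.52  1.8  -0.    0.82 -0.73]
shift tool xyz [-0.1  0.2  0.9] twist 0.0
```

Underside is just above the floor. I'll lower 1.5 mm more, then release to about 50 mm.

```bash
python3 -m handwheel '[0,0,1,0,1, 0,0,0.5,0,1, 0,0,0,0,1, 0,0,0,0,0.43, 0,0,0,0,0.43, 0,0,0,0,0.43, 0,0,0,0,0.43, 0,0,0,0,0.43, 0,0,0,0,0.43, 0,0,0,0,0.43]' 
python3 st.py 618 276.7 140 0
```

```text
t: 26.93
tool_pos: [444.1, -321.5, 34.2]
ee_rot: [2.246, 2.197, -0.0]
force: [0.5, 0.2, -0.1]
finger_gap: 49.6
t 26.93 pos [ 444.1 -321.5   34.2] yaw -1.27 tiltz [-0. -0. -1.] gap 49.6 F [ 0.5  0.2 -0.1] q [-0.75  0.53  1.8  -0.    0.81 -0.73]
shift tool xyz [ 601.9  160.6 -105.9] twist -1.3
```

```bash
python3 -m handwheel '[0,0,-10,0,0.43, 0,0,-25,0,0.43, 0,0,-35,0,0.43, 0,0,-35,0,0, 20,4,-10,0,0, 36,7,0,0,0, 38,11,0,0,0, 38,11,0,0,0, 38,11,0,0,0, 38,11,0,0,0]' 
python3 -m handwheel '[38,11,0,0,0, 38,11,0,0,0, 38,11,0,0,0, 38,11,0,0,0, 38,11,0,0,0, 38,11,0,0,0, 38,11,0,0,0, 38,11,0,0,0, 34,11,0,0,0, 20,8,0,0,0]' 
python3 st.py 618 276.7 90 0
python3 - <<'E'
from cell import capture
import cv2,numpy as np
o=[]
for n in("top","side"):
    c=capture(n);np.savez(f"pics/{n}11.npz",**c)
    im=c["pixels"][:,:,::-1]
    b=(360,490,150,280) if n=="top" else (220,340,160,280)
    o.append(cv2.resize(im[b[2]:b[3],b[0]:b[1]],(400,400),interpolation=cv2.INTER_CUBIC))
cv2.imwrite("pics/c11.png",np.hstack(o))
E
python3 chk.py top11 tee 444.5 -321.8 13
```

```text
t: 27.77
tool_pos: [503.9, -113.1, 150.1]
ee_rot: [2.246, 2.195, 0.001]
force: [0.8, 0.7, 0.4]
finger_gap: 87.9
t: 28.6
tool_pos: [619.2, 244.8, 150.1]
ee_rot: [-2.244, -2.199, -0.003]
force: [1.0, 0.3, -0.0]
finger_gap: 87.4
t 28.6 pos [619.2 244.8 150.1] yaw -1.15 tiltz [ 0.001  0.001 -1.   ] gap 87.4 F [ 1.   0.3 -0. ] q [0.27 0.52 1.44 0.   1.18 0.29]
shift tool xyz [31.8 -1.9 60.1] twist -1.1
-50 22 along-x mean -1.6 zmax~ 38.8
-40 23 along-x mean -1.0 zmax~ 37.7
-30 17 along-x mean -2.6 zmax~ 35.7
-20 7 along-x mean -4.9 zmax~ 68.5
-10 32 along-x mean -1.0 zmax~ 69.7
0 41 along-x mean -3.1 zmax~ 69.0
10 34 along-x mean -1.0 zmax~ 57.5
20 22 along-x mean -1.7 zmax~ 37.4
30 16 along-x mean -0.7 zmax~ 36.6
40 26 along-x mean -1.6 zmax~ 37.1
extent [-47.7  49.7]
```

View pics/c11.png

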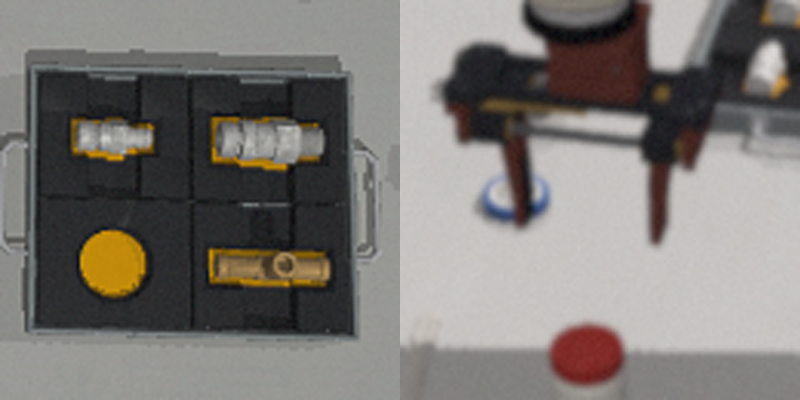

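The tee is seated: run top about 37 and branch top about 69. Next is the jar.

```bash
python3 -m handwheel '[15,0,0,0,0, 17,0,0,0,0, 0,0,0,0,0, 0,0,0,0,0, 0,0,15,0,0, 0,0,20,0,0, 0,0,15,0,0, 0,0,0,0,0, 0,0,0,0,0, 0,0,0,0,0]' 
python3 st.py 619 276.7 28 -1.1
python3 - <<'E'
from cell import capture
import cv2,numpy as np
o=[]
for n in("top","side"):
    c=capture(n);np.savez(f"pics/{n}12.npz",**c)
    im=c["pixels"][:,:,::-1]
    b=(190,290,120,220) if n=="top" else (220,340,180,300)
    o.append(cv2.resize(im[b[2]:b[3],b[0]:b[1]],(400,400),interpolation=cv2.INTER_CUBIC))
cv2.imwrite("pics/c12.png",np.hstack(o))
E
```

```text
t: 29.53
tool_pos: [619.8, 272.4, 100.1]
ee_rot: [2.246, 2.196, 0.001]
force: [0.1, 0.6, -0.2]
finger_gap: 87.9
t 29.53 pos [619.8 272.4 100.1] yaw -1.3 tiltz [ 0.001  0.    -1.   ] gap 87.9 F [ 0.1  0.6 -0.2] q [ 0.31  0.58  1.45 -0.    1.1   0.34]
shift tool xyz [ 4.3 -1.  72.1] twist -0.2
```

View pics/c12.png

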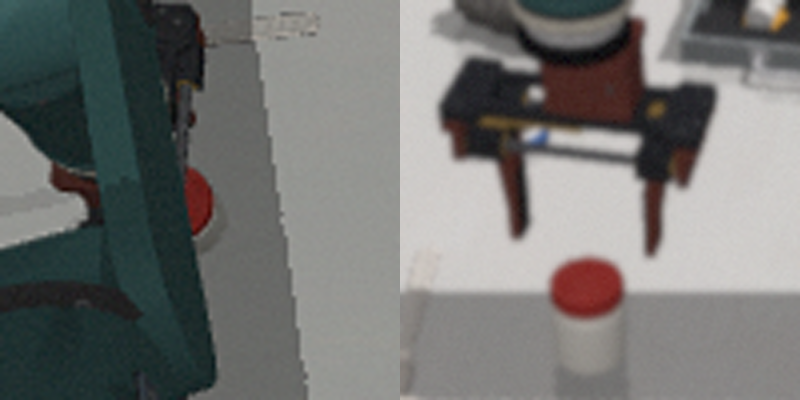

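```bash
python3 -m handwheel '[4.3,-1,10,0,0, 0,0,15,0,0, 0,0,17,0,0, 0,0,15,0,0, 0,0,10,0,0, 0,0,5,0,0, 0,0,0,0,0, 0,0,0,0,0, 0,0,0,0,0, 0,0,0,0,0]' 
python3 st.py 619 276.7 28 -1.1
```

```text
t: 30.47
tool_pos: [619.2, 277.4, 28.1]
ee_rot: [2.245, 2.196, 0.002]
force: [0.3, -0.5, -0.6]
finger_gap: 87.9
t 30.47 pos [619.2 277.4  28.1] yaw -1.26 tiltz [ 0.002  0.    -1.   ] gap 87.9 F [ 0.3 -0.5 -0.6] q [ 0.32  0.67  1.5  -0.    0.97  0.34]
shift tool xyz [-0.7 -0.1  0.1] twist -0.2
```

```bash
python3 -m handwheel '[0,0,0,0,1, 0,0,0,0,1, 0,0,0,0,1, 0,0,0,0,1, 0,0,0,0,1, 0,0,0,0,1, 0,0,0,0,1, 0,0,0,0,1, 0,0,0,0,1, 0,0,0,0,1]' 
python3 st.py 619 276.7 130 -1.1
```

```text
t: 31.3
tool_pos: [618.5, 277.1, 27.2]
ee_rot: [2.246, 2.197, 0.0]
force: [0.5, -0.4, 0.9]
finger_gap: 53.0
t 31.3 pos [618.5 277.1  27.2] yaw -1.27 tiltz [ 0. -0. -1.] gap 53.0 F [ 0.5 -0.4  0.9] q [ 0.32  0.67  1.5  -0.    0.97  0.34]
shift tool xyz [  -0.4    0.5 -102.8] twist -0.2
```

```bash
python3 -m handwheel '[0,0,0,0,1, 0,0,-10,0,1, 0,0,-20,0,1, 0,0,-30,0,1, 0,0,-30,0,1, 0,0,-20,0,1, 0,0,0,0,1, -15,-6,0,0,1, -28,-11,0,0,1, -36,-14,0,0,1]' 
python3 st.py 447.4 -179.7 137 -1.1
```

```text
t: 32.13
tool_pos: [585.3, 199.5, 136.5]
ee_rot: [-2.243, -2.199, -0.001]
force: [0.1, -1.2, -1.3]
finger_gap: 52.9
t 32.13 pos [585.3 199.5 136.5] yaw -1.13 tiltz [ 0.  0. -1.] gap 52.9 F [ 0.1 -1.2 -1.3] q [0.22 0.47 1.56 0.   1.11 0.24]
shift tool xyz [-381.9 -130.4   -0.7] twist -0.0
```

```bash
python3 -m handwheel '[-38,-13,0,0,1, -38,-13,0,0,1, -38,-13,0,0,1, -38,-13,0,0,1, -38,-13,0,0,1, -38,-13,0,0,1, -38,-13,0,0,1, -38,-13,0,0,1, -36,-12,0,0,1, -25,-8,0,0,1]' 
python3 -m handwheel '[-10,-4,0,0,1, -5,-2,0,0,1, 0,0,0,0,1, 0,0,0,0,1, 0,0,0,0,1, 0,0,0,0,1, 0,0,0,0,1, 0,0,0,0,1, 0,0,0,0,1, 0,0,0,0,1]' 
python3 st.py 447.4 -179.7 75 -1.1
```

```text
t: 32.97
tool_pos: [451.5, -165.6, 136.6]
ee_rot: [-2.246, -2.195, 0.002]
force: [0.1, -0.6, -1.4]
finger_gap: 52.8
t: 33.8
tool_pos: [447.4, -178.0, 137.2]
ee_rot: [2.245, 2.197, -0.0]
force: [1.1, 0.6, -0.9]
finger_gap: 52.8
t 33.8 pos [ 447.4 -178.   137.2] yaw -1.23 tiltz [-0. -0. -1.] gap 52.8 F [ 1.1  0.6 -0.9] q [-0.52  0.29  1.86 -0.    0.99 -0.5 ]
shift tool xyz [-1.7  0.1 62.2] twist -0.1
```

```bash
python3 -m handwheel '[-1.7,0,10,0,1, 0,0,20,0,1, 0,0,20,0,1, 0,0,12,0,1, 0,0,8,0,1, 0,0,5,0,1, 0,0,0,0,1, 0,0,0,0,1, 0,0,0,0,1, 0,0,0,0,1]' 
python3 st.py 447.4 -179.7 40 -1.1
python3 - <<'E'
from cell import capture
import cv2,numpy as np
o=[]
for n in("top","side"):
    c=capture(n);np.savez(f"pics/{n}13.npz",**c)
    im=c["pixels"][:,:,::-1]
    b=(350,450,190,290) if n=="top" else (310,410,110,210)
    o.append(cv2.resize(im[b[2]:b[3],b[0]:b[1]],(400,400),interpolation=cv2.INTER_CUBIC))
cv2.imwrite("pics/c13.png",np.hstack(o))
E
```

```text
t: 34.63
tool_pos: [447.8, -180.3, 62.9]
ee_rot: [2.245, 2.196, 0.0]
force: [-0.5, -0.6, -0.4]
finger_gap: 52.8
t 34.63 pos [ 447.8 -180.3   62.9] yaw -1.26 tiltz [ 0.001 -0.001 -1.   ] gap 52.8 F [-0.5 -0.6 -0.4] q [-0.53  0.41  1.93 -0.    0.8  -0.5 ]
shift tool xyz [ 0.6 -0.5 22.9] twist -0.2
```

View pics/c13.png

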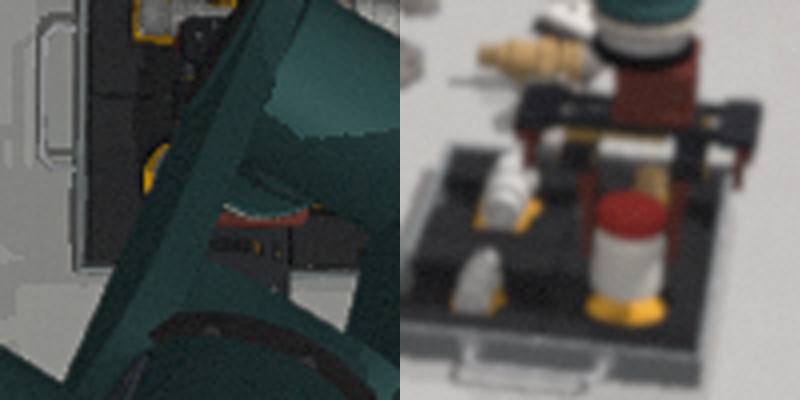

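The jar (crop (628,250)) hangs upright, concentric with its yellow floor. I'll lower it.

```bash
python3 -m handwheel '[0.5,-0.5,5,0,1, 0,0,5,0,1, 0,0,5,0,1, 0,0,4,0,1, 0,0,2,0,1, 0,0,1,0,1, 0,0,0,0,1, 0,0,0,0,1, 0,0,0,0,1, 0,0,0,0,1]' 
python3 st.py 447.4 -179.7 40 -1.1
```

```text
t: 35.57
tool_pos: [446.6, -179.4, 40.1]
ee_rot: [-2.246, -2.197, 0.0]
force: [-0.5, 0.5, -0.0]
finger_gap: 52.8
t 35.57 pos [ 446.6 -179.4   40.1] yaw -1.27 tiltz [-0.  0. -1.] gap 52.8 F [-0.5  0.5 -0. ] q [-0.53  0.45  1.95 -0.    0.74 -0.5 ]
shift tool xyz [-0.3  0.8  0.1] twist -0.2
```

```bash
python3 -m handwheel '[0,0.5,0.7,0,1, 0,0,0,0,1, 0,0,0,0,0.15, 0,0,0,0,0.15, 0,0,0,0,0.15, 0,0,0,0,0.15, 0,0,0,0,0.15, 0,0,0,0,0.15, 0,0,-5,0,0.15, 0,0,-15,0,0.15]' 
python3 -m handwheel '[0,0,-30,0,0.15, 0,0,-35,0,0.15, 0,0,-30,0,0.15, 10,0,0,0,0, 25,0,0,0,0, 36,0,0,0,0, 38,0,0,0,0, 38,0,0,0,0, 38,0,0,0,0, 38,0,0,0,0]' 
python3 -m handwheel '[38,0,0,0,0, 38,0,0,0,0, 38,0,0,0,0, 30,0,0,0,0, 20,0,0,0,0, 10,0,0,0,0, 0,0,0,0,0, 0,0,0,0,0, 0,0,0,0,0, 0,0,0,0,0]' 
python3 - <<'E'
from cell import capture
import cv2,numpy as np
o=[]
for n in("top","side"):
    c=capture(n);np.savez(f"pics/{n}14.npz",**c)
    im=c["pixels"][:,:,::-1]
    cv2.imwrite(f"pics/{n}14.png",im)
    b=(360,490,150,280) if n=="top" else (290,410,110,230)
    o.append(cv2.resize(im[b[2]:b[3],b[0]:b[1]],(400,400),interpolation=cv2.INTER_CUBIC))
cv2.imwrite("pics/c14.png",np.hstack(o))
E
for a in "large 560.5 -324" "small 563.4 -181.5" "tee 444.5 -321.8" "jar 447.4 -179.7"; do echo $a; python3 chk.py top14 $a 13; done
```

```text
t: 36.4
tool_pos: [445.9, -178.7, 58.5]
ee_rot: [-2.243, -2.194, 0.002]
force: [0.1, -0.1, -0.0]
finger_gap: 74.5
t: 37.23
tool_pos: [451.4, 45.3, 154.3]
ee_rot: [-2.246, -2.196, 0.0]
force: [1.6, -1.3, 0.9]
finger_gap: 88.1
t: 38.07
tool_pos: [455.9, 216.1, 154.3]
ee_rot: [2.247, 2.195, -0.001]
force: [-0.1, -0.2, 1.0]
finger_gap: 88.1
large 560.5 -324
-50 14 along-x mean -2.6 zmax~ 45.9
-40 36 along-x mean -2.5 zmax~ 46.7
-30 27 along-x mean -4.1 zmax~ 51.4
-20 50 along-x mean -4.2 zmax~ 51.8
-10 52 along-x mean -3.1 zmax~ 51.5
0 44 along-x mean -3.4 zmax~ 49.1
10 38 along-x mean -2.9 zmax~ 49.8
20 53 along-x mean -3.2 zmax~ 51.7
30 39 along-x mean -3.3 zmax~ 48.8
40 40 along-x mean -2.3 zmax~ 50.2
extent [-42.4  47.9]
small 563.4 -181.5
-30 18 along-x mean -2.1 zmax~ 37.5
-20 16 along-x mean -1.3 zmax~ 37.1
-10 34 along-x mean -2.9 zmax~ 41.8
0 28 along-x mean -2.4 zmax~ 41.6
10 28 along-x mean -1.4 zmax~ 40.8
20 36 along-x mean -2.3 zmax~ 40.5
30 19 along-x mean -1.2 zmax~ 41.5
extent [-29.4  35. ]
tee 444.5 -321.8
-50 22 along-x mean -1.9 zmax~ 38.3
-40 21 along-x mean -0.4 zmax~ 37.0
-30 19 along-x mean -1.3 zmax~ 36.5
-20 6 along-x mean -4.0 zmax~ 67.6
-10 32 along-x mean -1.0 zmax~ 68.1
0 38 along-x mean -2.9 zmax~ 70.0
10 41 along-x mean -1.2 zmax~ 55.3
20 26 along-x mean -1.0 zmax~ 36.9
30 21 along-x mean 0.4 zmax~ 35.4
40 25 along-x mean -1.9 zmax~ 37.4
extent [-48.  49.]
jar 447.4 -179.7
-30 14 along-x mean -0.3 zmax~ 83.4
-20 58 along-x mean 0.2 zmax~ 85.2
-10 68 along-x mean -0.9 zmax~ 84.4
0 78 along-x mean -1.9 zmax~ 84.5
10 79 along-x mean -3.0 zmax~ 84.1
20 65 along-x mean -2.2 zmax~ 83.8
extent [-23.2  28.4]
```

View pics/c14.png

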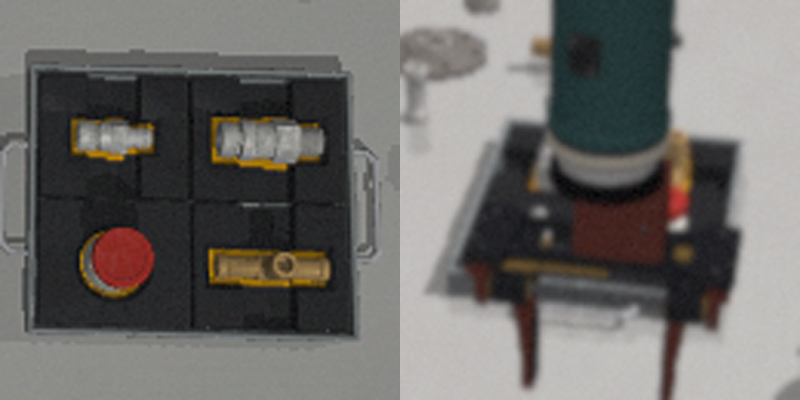

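View pics/top14.png

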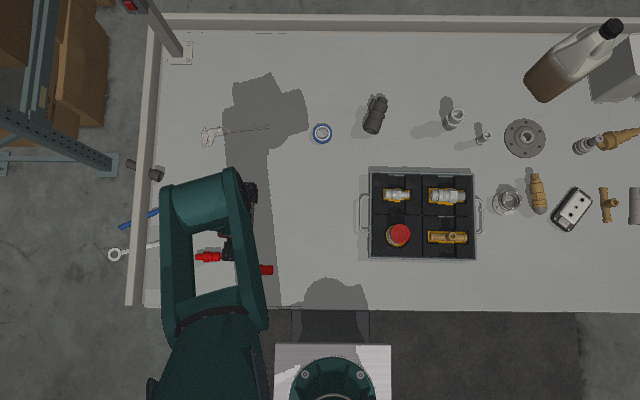

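```bash
python3 - <<'E'
from h import *
for f,b in(("top0",(228,240,166,177)),("top14",(393,405,229,240))):
    c=load(f);W=cloud(c);ok=c["range_z"]>0
    p=W[b[2]:b[3],b[0]:b[1]][ok[b[2]:b[3],b[0]:b[1]]];A=np.c_[p[:,:2]-p[:,:2].mean(0),np.ones(len(p))]
    p=p[np.abs(p[:,2]-np.median(p[:,2]))<8];A=np.c_[p[:,:2]-p[:,:2].mean(0),np.ones(len(p))]
    print(f,np.linalg.lstsq(A,p[:,2],rcond=None)[0].round(3),len(p))
from cell import job
from cell import read_state
E
```

```text
top0 [-2.9000e-02 -2.8000e-02  6.7805e+01] 132
top14 [-9.0000e-03  1.4000e-02  8.1704e+01] 132
```

The lid is level at 81.7 (82 expected), so the jar is seated. Handing in.

```bash
python3 -c "
from cell import job
print(job.hand_in())"
```

```text
the job is handed in; nothing more can be done
None
```

All four parts are seated in their nests, placed in the order large coupler, small coupler, tee (branch up), jar (upright). I handed the job in at about 38 s with the gripper empty and clear of everything.

| Part | Surface checked | Measured height (mm) | Expected (mm) |
|---|---|---|---|
| Large coupler | sleeve top | about 50 | 50 |
| Small coupler | body top | about 41 | 40 |
| Tee | run top | about 37 | 37 |
| Tee | branch top | about 69 | 68 |
| Jar | lid | 81.7, level | 82 |

- **Position and force:** in the last top picture every part lies inside its yellow outline. The wrist force read only a few newtons whenever I checked it.
- **Small disagreements:** the jar's lid rose 13.9 mm from bench to nest, where 13 mm was expected. The first position fits for the jar also differed by several mm between the two cameras. Neither affected the result.
- **Left alone:** the caliper, tape roll and look-alikes were not touched. In the last picture the caliper and tape roll were in place, but the arm partly hid the red look-alikes and fully hid the turquoise one. The side view of the tray was blocked too, so the final check rests on the top camera.

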